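# Set the big ball valve half open for storage

### The arm

A 6-joint arm with a two-finger parallel gripper is mounted at the origin on the work surface. World frame = base frame: x ahead of the robot, y to its left, z up, the work surface at z = 0. Lengths are in m, angles in rad, forces in N, time in s.
With the tool pointing down it reaches from about 0.275 to 0.85 m from the base axis. Payload 5.2 kg.
Tool frame: the origin (TCP) lies at the very end of the fingers, on their centre line; the grasp point (between the pads) lies 19 mm behind it; x points along the fingers, y is the direction in which the jaws open and shut, and the axes are right-handed (so a half turn about x gives the same grasp; the last joint's range is limited). The gripper opens to 85 mm and grips with 20 to 120 N. Pads are 22 mm wide; open, the fingers measure 114 mm over their backs; the gripper's body (76 mm by 85 mm) begins 54 mm behind the grasp point. The pads swing forward as they close: fully open they stand 13 mm farther back than shut.
Start: joints at [0.938, 0.259, 1.535, -0, 1.348, -0.203], TCP at [0.229, 0.5, 0.231] pointing down, gripper open.
Joint ranges: [-3.14, 3.14], [-0.91, 2.08], [0.19, 2.58], [-1.22, 4.36], [0.22, 2.71], [-3.12, 3.12]. Speed limits (rad/s): [2.57, 2.57, 3.14, 3.14, 3.14, 3.14].

### API

Orientations are given as a 3x3 rotation matrix whose columns are the frame's x, y, z axes.
In Python, from workcell import sensors, imaging, workorder gives the robot as it stands.
- The arm moves only by the tool jog_arm, never from a script. Its argument "targets" is a list of rows, each an object of numbers: "x", "y", "z": the shift along the tool's x, y, z in m; "turn": the turn about the tool's x in degrees; "grip": the finger opening in m, from 0 to 0.0854. A call has 1 to 8 rows; each row shifts and turns the pose as measured when the row begins, along the tool's axes as they then stand; what a row does not reach is not made up. A row lasts 1/8 s, in which the tool goes at most 62.5 mm and 10.7 degrees, less where a joint would pass 70% of its speed; a pose out of reach is approached as far as the arm can. A call is refused whole if a number of a shift passes 0.0625 or a number of a turn 10.7, either way. A call with a gripper value outside its range is refused whole. The fingers move at their own pace and stop on an object; the grip force is fixed at half the most. Time passes only in rows, so rows that do not move let the fingers close. It gives the time, the measured TCP pose, the force and the opening at its end, in the units of the state.
- sensors.observe(): the state, without advancing time (a new reading comes with each control period).
- imaging.read_camera(name): name is "scene" or "side" or "wrist"; returns the picture (384x512x3 uint8, red, green, blue); there is no depth.
- imaging.get_calibration(name): a dict with "mtx" (3x3 intrinsics, pixels), "rvec" (rotation vector, rad) and "tvec" (3), from world to camera coordinates, as OpenCV has them; the wrist camera has in their place "mount" (4x4, takes a point from camera to tool coordinates, whose origin is the TCP and whose axes are the tool frame's). Camera axes: x right, y down, z forward; pixel columns grow to the right and rows downward; lengths in m; the calibration is good to about 2 mm. A picture is of the moment at which its call begins: read the wrist's pose just before it. get_calibration takes no time and is no camera call.
- workorder.hand_in(): hands the job in, once; it reports no verdict.
Trained networks look in the newest picture that a camera, given by its name, has taken for a name from the list of things; names that differ only in an ending like _2 or _b are one class to them, and where a whole thing is asked for, a point or a joint stands for the part that bears it (a point fixed in the world has none). Each returns a list of dicts, best first, with "p" (0 to 1); they miss things now and then, are a little off and sometimes report something else, mostly with a low value. They report only what shows in the picture. A call takes as long as a camera call. They do not tell look-alikes from the thing itself.
- imaging.recognise(camera, thing): "at" ([x, y, z] in m, in world coordinates, good to about 4 mm: the middle of the surface that is visible of it).
The state is a dict: "clock": time; "q": joint angles; "qd": joint speeds; "tau": joint torques, N m; "position": TCP position; "tcp_rot": TCP orientation; "force": force on the tool from outside, world axes, zero at the start; "ft_torque": the same for the moment, N m; "gripper_width": finger opening in m.
Only numpy, scipy, OpenCV 4.12 (cv2) and the standard library are available. Lean on these libraries where they do the work, as an engineer would, in place of code of your own. Each camera call takes 0.05 s, during which the arm holds its last target. There are 200 camera calls.

### The job

Three valves are screwed to the stores bench. Before the large ball valve, the one with the long lever, goes into winter storage, turn its lever to half open: 45 degrees, midway between straight across its pipe (shut) and in line with it (open), so that nothing stays trapped in the ball. Let go of it there, and leave the handles of the other two valves, the small lever and the round handwheel, as they are.

Things in the scene. Friction and masses are not known exactly. Their poses are not given: they have to be found in the camera images.
- big_lever (a joint): Angle of the large ball valve's lever, rad: 0 = shut, straight across the pipe (stop); 1.571 = open, in line with the pipe (stop); 0.785 = half open. Grows counter-clockwise seen from above about a vertical pivot. Starts at 0 to 0.35. Stiff: about 0.35 N m (4 N at the grip point), no spring; stays where it is left.
- big_grip (a point): Middle of the black grip (75 long, 20 wide, 14 mm thick) of the large valve's lever: a level bar, 135 mm from pivot to end, 100 mm above the bench. Turns with it: z up, x along the lever to the pivot, 95 mm away at this height, y across. Nothing over 60 mm tall lies below the grip. The brass body (58 mm across) and pipe (34 mm across, 190 mm long, top at 62 mm) lie under the pivot, fixed.
- small_grip (a point): Middle of the grip of the small ball valve's short lever: same make and colours, but the lever is only 75 mm long and 13 mm wide, 78 mm above the bench, on a 21 mm pipe; the point is 54 mm from its pivot. It stands at any opening and must be left so.
- wheel_rim (a point): A point on the rim of the gate valve's black round handwheel (78 mm across, 112 mm above the bench), 34 mm from the wheel's centre, which lies along the point's +x axis. The wheel must be left as it is.
Mind the look-alikes: they are no part of the job. What is shaped like the part that bears big_lever but purple is not meant.

How it is judged:
By the outcome, as a careful person would: the job done as asked, in the order asked, and still so for the second after the job is handed in, with the robot touching nothing.
It also fails if it takes over 29 s, if anything falls off the work surface, if the arm or the gripper's body presses on something with over 40 N, if the wrist force passes 120 N, or if a joint passes its speed limit or range.

## Working session

There is one attempt and no reset: what is moved stays moved. The work goes in short steps, Python scripts to look and compute and a tool call to move; the robot and the scene stay as the last step left them, time stands still between calls to the robot, and variables do not carry over. Pictures are saved under pics/ and viewed, about 8 in all and at most 12, crops included, and the job is handed in when it is done.

Besides the shell and the picture viewer there is one more tool, called after "Call:" as a command line: name --argument value ..., lists and objects as JSON in quotes. jog_arm: Moves the arm, as the interface text tells. Its arguments: {"type":"object","properties":{"targets":{"type":"array"}},"required":["targets"]}

```bash
mkdir -p pics; python3 - <<'E'
from workcell import sensors, imaging
import cv2
s=sensors.observe();print(s['clock'],s['position'],s['tcp_rot'],s['gripper_width'])
for c in ("scene","side"):
    cv2.imwrite(f"pics/{c}0.png",imaging.read_camera(c)[:,:,::-1])
    for t in ("big_grip","big_lever","small_grip","wheel_rim"):
        print(c,t,[(d['at'],d['p']) for d in imaging.recognise(c,t)][:4])
print(sensors.observe()['clock'], imaging.get_calibration("wrist"))
E
```

```text
0.0 [0.22883105 0.49953325 0.23047943] [[-1.08615676e-03  4.16701197e-01  9.09042866e-01]
 [-1.48432132e-03  9.09041729e-01 -4.16702449e-01]
 [-9.99998309e-01 -1.80191589e-03 -3.68843348e-04]] 0.08525771637900535
scene big_grip [([0.6719, 0.029, 0.1063], 0.56), ([0.2689, -0.3026, 0.1042], 0.49)]
scene big_lever [([0.2681, -0.3014, 0.1085], 0.78), ([0.6645, 0.0333, 0.1039], 0.67)]
scene small_grip [([0.5401, -0.2675, 0.0837], 0.57)]
scene wheel_rim [([0.519, 0.2612, 0.1133], 0.6), ([0.5403, -0.2687, 0.0822], 0.44)]
side big_grip [([0.2552, -0.309, 0.1068], 0.61), ([0.6555, 0.016, 0.1038], 0.6)]
side big_lever [([0.6457, 0.028, 0.103], 0.76), ([0.2498, -0.3126, 0.1034], 0.71)]
side small_grip [([0.537, -0.2722, 0.082], 0.67)]
side wheel_rim [([0.5145, 0.2628, 0.1155], 0.56)]
0.5 {'mtx': array([[344.56032627,   0.        , 253.5473293 ],
       [  0.        , 344.56032627, 188.99769825],
       [  0.        ,   0.        ,   1.        ]]), 'mount': array([[-7.79869166e-04, -2.62802097e-01,  9.64849444e-01,
        -1.41809004e-01],
       [ 9.99999075e-01, -1.27997761e-03,  4.59644400e-04,
        -4.66661324e-04],
       [ 1.11419018e-03,  9.64848910e-01,  2.62802853e-01,
        -6.67722864e-02],
       [ 0.00000000e+00,  0.00000000e+00,  0.00000000e+00,
         1.00000000e+00]])}
```

View pics/scene0.png

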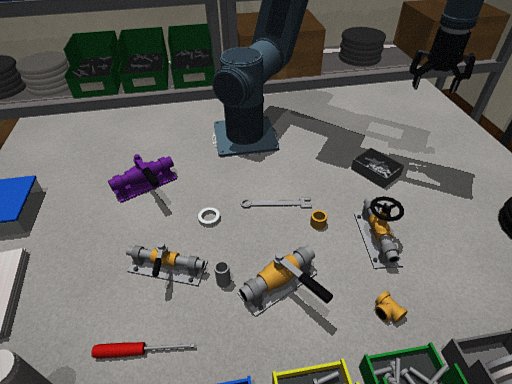

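View pics/side0.png

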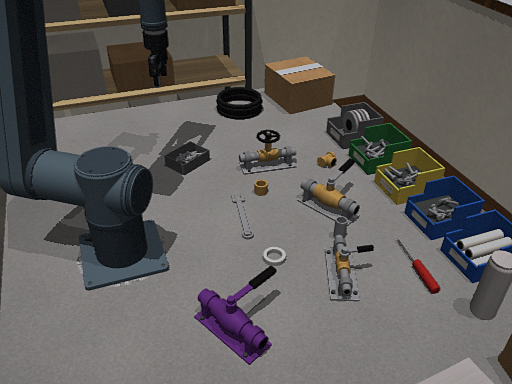

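The scene view shows the brass large valve at about (280,275), with its lever running from (283,260) to a black grip ending near (326,298). The purple look-alike is at (145,175), the small valve at (165,262) and the handwheel at (385,208). The side view agrees: large valve at (332,195), grip at (347,166).

```bash
cat > h.py <<'E'
import numpy as np, cv2
from workcell import sensors, imaging
def cam(name):
    c=imaging.get_calibration(name); K=np.array(c['mtx'])
    if name=="wrist":
        s=sensors.observe(); T=np.eye(4); T[:3,:3]=s['tcp_rot']; T[:3,3]=s['position']
        M=T@np.array(c['mount']); return K,M[:3,:3],M[:3,3]
    R=cv2.Rodrigues(np.array(c['rvec'],float))[0]; return K,R.T,-R.T@np.array(c['tvec']).ravel()
def ray(cm,px,z):
    K,R,o=cm; d=R@np.linalg.inv(K)@np.array([*px,1.]); return o+d*(z-o[2])/d[2]
E
python3 - <<'E'
from h import *
a=cv2.imread("pics/scene0.png")[235:325,230:345]; b=cv2.imread("pics/side0.png")[145:235,285:400]
cv2.imwrite("pics/c1.png",np.vstack([cv2.resize(x,None,fx=3.3,fy=3.3,interpolation=cv2.INTER_CUBIC) for x in (a,b)]))
for n,ps in (("scene",[((283,258),.1),((326,298),.1),((244,293),.03),((307,255),.03)]),("side",[((333,184),.1),((353,160),.1)])):
    cm=cam(n)
    for p,z in ps: print(n,p,ray(cm,p,z).round(3))
E
```

```text
scene (283, 258) [ 0.604 -0.002  0.1  ]
scene (326, 298) [0.708 0.059 0.1  ]
scene (244, 293) [ 0.63  -0.092  0.03 ]
scene (307, 255) [0.557 0.07  0.03 ]
side (333, 184) [ 0.599 -0.025  0.1  ]
side (353, 160) [0.715 0.067 0.1  ]
```

View pics/c1.png

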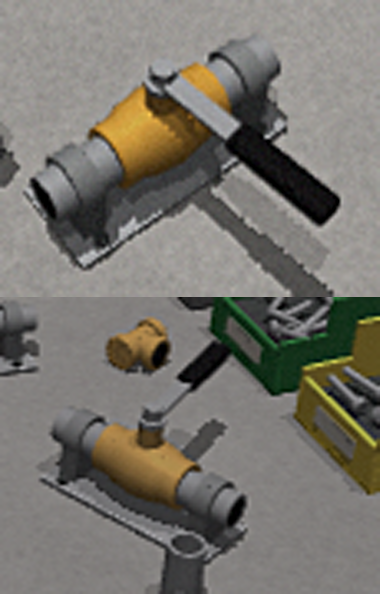

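The pipe runs at roughly 114° in the world frame and the lever at about 30–38°. I'll bring the wrist camera over it.

Call:
jog_arm --targets '[{"y": -0.03,"z": 0.06},{"y": -0.03,"z": 0.06},{"y": -0.03,"z": 0.06},{"y": -0.03,"z": 0.06},{"y": -0.03,"z": 0.06},{"y": -0.03,"z": 0.06},{"y": -0.03,"z": 0.06},{"y": -0.03,"z": 0.06}]'

```text
invalid input
```

Call:
jog_arm --targets '[{"y": -0.03,"z": 0.05},{"turn": -10.5},{"turn": -10.5},{"turn": -10.5},{"turn": -10.5},{"turn": -10.5},{}]'

```text
invalid input
```

```bash
python3 - <<'E'
from h import *
s=sensors.observe();print(s['clock'],s['position'],s['tcp_rot'].tolist() if hasattr(s['tcp_rot'],'tolist') else s['tcp_rot'],s['q'])
im=imaging.read_camera("wrist")[:,:,::-1]; cv2.imwrite("pics/w1.png",im)
cv2.imwrite("pics/w1b.png",cv2.resize(im,None,fx=1.5,fy=1.5,interpolation=cv2.INTER_CUBIC))
E
```

```text
0.5 [0.22914505 0.49996311 0.23127521] [[-4.898143523590091e-05, 0.41669021761235686, 0.9090485466392791], [-9.165784931404736e-05, 0.9090485420404888, -0.41669022044307713], [-0.9999999945998287, -0.00010373151975305689, -6.333573111682111e-06]] [ 9.38198801e-01  2.58628190e-01  1.53504812e+00 -1.50608704e-05
  1.34801923e+00 -2.02792857e-01]
```

View pics/w1b.png

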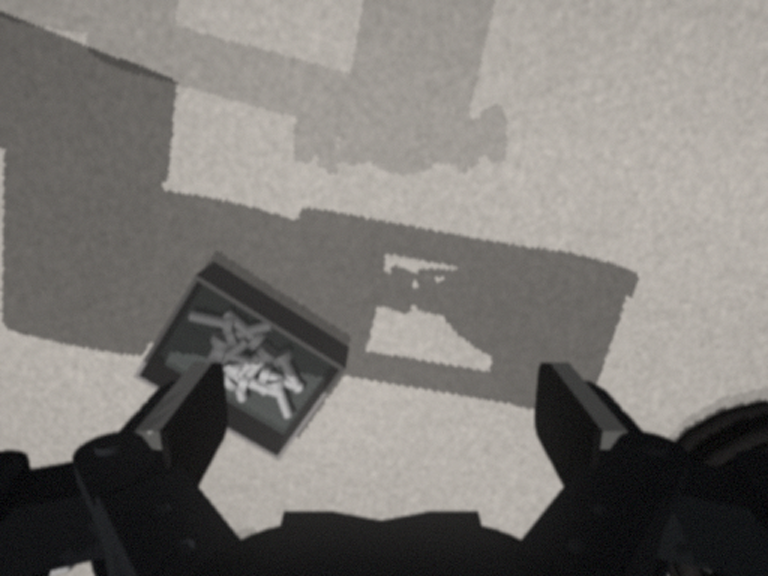

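The arm hasn't moved: the calls were rejected as invalid, and this picture only shows the start spot with a small tray. Each row may need every key, so I'll fill them all in.

Call:
jog_arm --targets '[{"x": 0,"y": -0.03,"z": 0.06,"turn": 0,"grip": 0.085},{"x": 0,"y": -0.03,"z": 0.06,"turn": 0,"grip": 0.085},{"x": 0,"y": -0.03,"z": 0.06,"turn": 0,"grip": 0.085},{"x": 0,"y": -0.03,"z": 0.06,"turn": 0,"grip": 0.085},{"x": 0,"y": -0.03,"z": 0.06,"turn": 0,"grip": 0.085},{"x": 0,"y": -0.03,"z": 0.06,"turn": 0,"grip": 0.085},{"x": 0,"y": -0.03,"z": 0.06,"turn": 0,"grip": 0.085},{"x": 0,"y": -0.03,"z": 0.06,"turn": 0,"grip": 0.085}]'

```text
clock: 1.55
position: [0.5463, 0.1107, 0.2325]
tcp_rot: [[0.005, 0.408, 0.913], [0.004, 0.913, -0.408], [-1.0, 0.006, 0.003]]
force: [0.6, 0.5, -0.8]
gripper_width: 0.0852
```

Call:
jog_arm --targets '[{"x": 0,"y": -0.013,"z": 0.05,"turn": 0,"grip": 0.085},{"x": 0,"y": -0.013,"z": 0.05,"turn": 0,"grip": 0.085},{"x": 0,"y": -0.013,"z": 0.05,"turn": -10.5,"grip": 0.085},{"x": 0,"y": 0,"z": 0,"turn": -10.5,"grip": 0.085},{"x": 0,"y": 0,"z": 0,"turn": -10.5,"grip": 0.085},{"x": 0,"y": 0,"z": 0,"turn": -10.5,"grip": 0.085},{"x": 0,"y": 0,"z": 0,"turn": -10.5,"grip": 0.085},{"x": 0,"y": 0,"z": 0,"turn": 0,"grip": 0.085}]'

```text
clock: 2.55
position: [0.6738, 0.0032, 0.2299]
tcp_rot: [[0.004, -0.491, 0.871], [0.004, 0.871, 0.491], [-1.0, 0.001, 0.005]]
force: [-0.6, -1.0, 1.4]
gripper_width: 0.0849
```

```bash
python3 - <<'E'
from h import *
s=sensors.observe();print(s['clock'],s['position'],np.round(s['tcp_rot'],3).tolist(),s['q'])
im=imaging.read_camera("wrist")[:,:,::-1]; cv2.imwrite("pics/w2.png",im)
cv2.imwrite("pics/w2b.png",cv2.resize(im,None,fx=1.5,fy=1.5,interpolation=cv2.INTER_CUBIC))
E
```

```text
2.55 [0.67381886 0.00319005 0.22992297] [[0.004, -0.491, 0.871], [0.004, 0.871, 0.491], [-1.0, 0.001, 0.005]] [-0.16273498  0.482032    1.20957574  0.00432016  1.4468199  -2.2471148 ]
```

View pics/w2b.png

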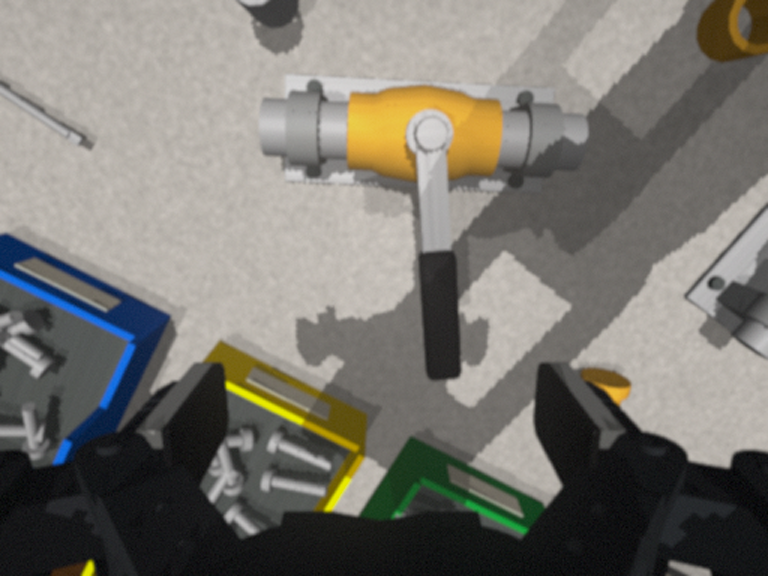

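The wrist view (1.5×) shows the large valve clearly: pivot (431,132), grip from (437,252) to (444,378), and pipe ends near (260,127) and (588,140). Bins lie past the end of the lever. Now the angles.

```bash
python3 - <<'E'
from h import *
cm=cam("wrist"); im=cv2.imread("pics/w2.png"); h,s,v=cv2.split(cv2.cvtColor(im,cv2.COLOR_BGR2HSV))
W=lambda p,z: ray(cm,p,z)[:2]
ang=lambda d: np.degrees(np.arctan2(d[1],d[0]))
f=1/1.5
# grip: dark pixels in window
m=np.zeros_like(v); y0,y1,x0,x1=167,256,270,312
m[y0:y1,x0:x1]=(v[y0:y1,x0:x1]<50)*255
n,l,st,c=cv2.connectedComponentsWithStats(m); i=1+st[1:,4].argmax()
pts=np.argwhere(l==i)[:,::-1].astype(np.float32); r=cv2.minAreaRect(pts); print(st[i],r)
g=np.array([W(p,.107) for p in pts]); gr=cv2.minAreaRect((g*1000).astype(np.float32)); print("grip rect mm",gr)
piv=W((431*f,132*f),.107); gc=np.array(gr[0])/1000
print("pivot",piv,"grip c",gc,"dist",np.linalg.norm(gc-piv),"lever ang",ang(gc-piv))
vx=cv2.fitLine((g*1000).astype(np.float32),cv2.DIST_L2,0,.01,.01).ravel(); print("line ang",ang(vx[:2]))
# pipe: brass body
b=((h>10)&(h<28)&(s>120)&(v>90)).astype(np.uint8); b[:, :200]=0; b[:,350:]=0;b[135:]=0
p=np.argwhere(b)[:,::-1]; q=np.array([W(x,.045) for x in p]); print("brass",len(p),p.min(0),p.max(0),q.mean(0))
print("pipe",ang(W((588*f,140*f),.045)-W((260*f,127*f),.045)), W((588*f,140*f),.045),W((260*f,127*f),.045))
print("plate",ang(W((555*f,90*f),.003)-W((287*f,76*f),.003)))
E
```

```text
[ 280  168   26   85 1726] ((293.278076171875, 210.0611114501953), (83.54563903808594, 23.021242141723633), 87.1375961303711)
grip rect mm ((679.7167358398438, 43.76693344116211), (71.5210952758789, 18.3638973236084), 33.67645263671875)
pivot [ 0.59935153 -0.00967104] grip c [0.67971674 0.04376693] dist 0.09651001453881812 lever ang 33.62148715839484
line ang 32.623238
brass 4405 [231  57] [334 120] [ 0.59801056 -0.01025271]
pipe 117.05145247082886 [0.55303705 0.08100908] [ 0.64369429 -0.09652147]
plate 116.44264898117966
```

```bash
python3 - <<'E'
from h import *
im=cv2.imread("pics/w2.png")[45:130,165:400]
cv2.imwrite("pics/w2c.png",cv2.resize(im,None,fx=3.4,fy=3.4,interpolation=cv2.INTER_CUBIC))
E
```

```text
(no output)
```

View pics/w2c.png

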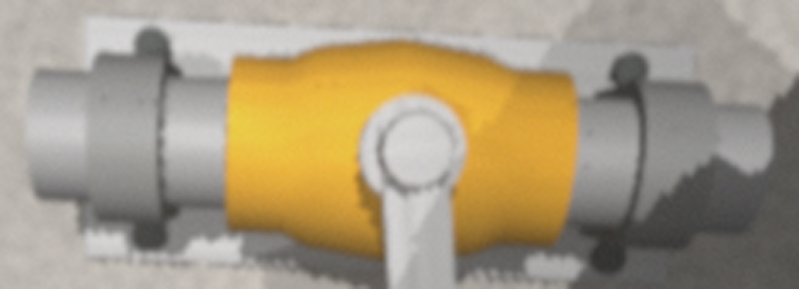

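The pipe axis is at about 116.7°, so shut is 26.7° and the target lever heading is 71.7°. The lever is at about 33.5° now. The pivot is at (0.599,-0.010) and the grip at (0.680,0.044). Next I approach the grip.

Call:
jog_arm --targets '[{"x": 0,"y": 0.032,"z": 0.025,"turn": -4,"grip": 0.06},{"x": 0.04,"y": 0,"z": 0,"turn": 0,"grip": 0.06},{"x": 0.04,"y": 0,"z": 0,"turn": 0,"grip": 0.06},{"x": 0,"y": 0,"z": 0,"turn": 0,"grip": 0.06}]'

```text
clock: 3.1
position: [0.6814, 0.0448, 0.1497]
tcp_rot: [[0.007, -0.538, 0.843], [0.003, 0.843, 0.538], [-1.0, -0.001, 0.008]]
force: [0.5, -0.4, 0.1]
gripper_width: 0.0599
```

Call:
jog_arm --targets '[{"x": 0.035,"y": 0,"z": -0.001,"turn": -1,"grip": 0.06},{"x": 0.035,"y": 0,"z": 0,"turn": 0,"grip": 0.06},{"x": 0,"y": 0,"z": 0,"turn": 0,"grip": 0.06},{"x": 0,"y": 0,"z": 0,"turn": 0,"grip": 0.01},{"x": 0,"y": 0,"z": 0,"turn": 0,"grip": 0.01},{"x": 0,"y": 0,"z": 0,"turn": 0,"grip": 0.01},{"x": 0,"y": 0,"z": 0,"turn": 0,"grip": 0.01}]'

```text
clock: 3.98
position: [0.6871, 0.0443, 0.0902]
tcp_rot: [[0.021, -0.545, 0.838], [0.003, 0.839, 0.545], [-1.0, -0.009, 0.02]]
force: [0.6, 0.2, -6.0]
gripper_width: 0.0184
```

The TCP ended 10 mm higher and 6 mm further out than planned, and the opening reads 18.4 mm. I'll check it in the pictures.

```bash
python3 - <<'E'
from h import *
s=sensors.observe();print(s['clock'],s['position'],s['force'],s['ft_torque'],np.round(s['q'],3),s['gripper_width'])
a=imaging.read_camera("scene")[200:340,220:380,::-1]; b=imaging.read_camera("side")[90:230,270:430,::-1]
cv2.imwrite("pics/g1.png",np.hstack([cv2.resize(x,(540,472),interpolation=cv2.INTER_CUBIC)[:, :395] for x in (a,b)]))
s=sensors.observe();print(s['clock'],s['position'],s['force'],s['ft_torque'])
E
```

```text
3.975 [0.68709659 0.04431953 0.09018786] [ 0.61151155  0.22511866 -5.98750337] [ 0.08298424 -0.17044424 -0.29662878] [-0.1    0.599  1.364  0.006  1.157 -2.249] 0.018416334703009317
4.075 [0.68712094 0.04432986 0.09018445] [-0.08334731  0.73865881 -3.57323516] [ 0.18870965 -0.03327074 -0.3914023 ]
```

View pics/g1.png

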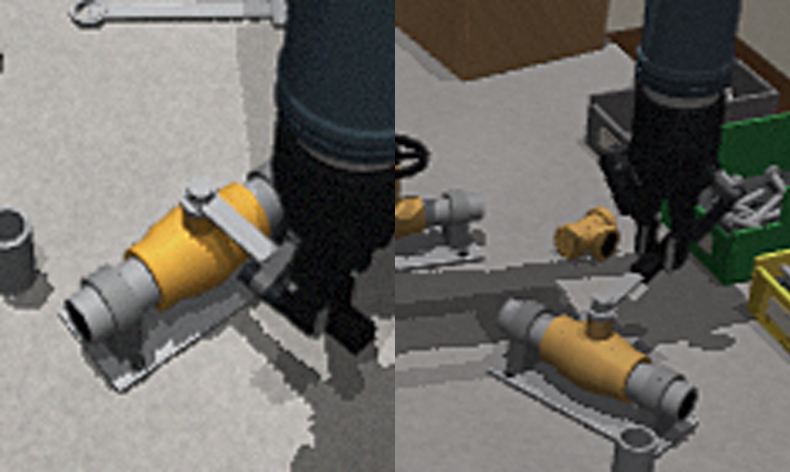

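The fingers straddle the grip but sit 10 mm high. I'll reseat them lower.

Call:
jog_arm --targets '[{"x": 0,"y": 0,"z": 0,"turn": 0,"grip": 0.05},{"x": 0,"y": 0,"z": 0,"turn": 0,"grip": 0.05},{"x": 0.01,"y": 0,"z": -0.005,"turn": 0,"grip": 0.05},{"x": 0,"y": 0,"z": 0,"turn": 0,"grip": 0.05}]'

```text
clock: 4.58
position: [0.6845, 0.0405, 0.0816]
tcp_rot: [[0.026, -0.546, 0.838], [0.001, 0.838, 0.546], [-1.0, -0.013, 0.022]]
force: [0.2, -0.7, 0.1]
gripper_width: 0.0497
```

Call:
jog_arm --targets '[{"x": 0,"y": 0.003,"z": -0.003,"turn": 0,"grip": 0.05},{"x": 0,"y": 0,"z": 0,"turn": 0,"grip": 0.01},{"x": 0,"y": 0,"z": 0,"turn": 0,"grip": 0.01},{"x": 0,"y": 0,"z": 0,"turn": 0,"grip": 0.01},{"x": 0,"y": 0,"z": 0,"turn": 0,"grip": 0.01}]'

```text
clock: 5.2
position: [0.6804, 0.0411, 0.0821]
tcp_rot: [[0.027, -0.545, 0.838], [0.001, 0.838, 0.545], [-1.0, -0.014, 0.023]]
force: [0.4, -0.2, 0.5]
gripper_width: 0.0185
```

Call:
jog_arm --targets '[{"x": 0,"y": 0.01,"z": -0.0005,"turn": -6,"grip": 0.01},{"x": 0,"y": 0.01,"z": -0.0005,"turn": -6,"grip": 0.01},{"x": 0,"y": 0.01,"z": -0.0005,"turn": -6,"grip": 0.01}]'

```text
clock: 5.58
position: [0.6607, 0.0634, 0.082]
tcp_rot: [[0.027, -0.781, 0.624], [0.002, 0.624, 0.781], [-1.0, -0.02, 0.019]]
force: [-0.4, -1.6, 1.7]
gripper_width: 0.0191
```

Call:
jog_arm --targets '[{"x": 0,"y": 0.01,"z": -0.0005,"turn": -6,"grip": 0.01},{"x": 0,"y": 0.01,"z": -0.0005,"turn": -6,"grip": 0.01},{"x": 0,"y": 0.01,"z": -0.0005,"turn": -6,"grip": 0.01},{"x": 0,"y": 0.003,"z": 0,"turn": -2,"grip": 0.01},{"x": 0,"y": 0,"z": 0,"turn": 0,"grip": 0.01}]'

```text
clock: 6.2
position: [0.6309, 0.0799, 0.082]
tcp_rot: [[0.027, -0.95, 0.311], [0.003, 0.311, 0.95], [-1.0, -0.025, 0.011]]
force: [0.4, -0.9, 1.5]
gripper_width: 0.0193
```

The tool is now at 71.9° and the position bearing is 70.6°. I'll release, back off upward and look.

Call:
jog_arm --targets '[{"x": 0,"y": 0,"z": 0,"turn": 0,"grip": 0.06},{"x": 0,"y": 0,"z": 0,"turn": 0,"grip": 0.06},{"x": 0,"y": 0,"z": 0,"turn": 0,"grip": 0.06},{"x": -0.05,"y": 0,"z": 0,"turn": 0,"grip": 0.06},{"x": -0.05,"y": 0,"z": 0,"turn": 0,"grip": 0.085},{"x": -0.05,"y": 0,"z": 0,"turn": 0,"grip": 0.085},{"x": 0,"y": 0,"z": 0,"turn": 0,"grip": 0.085}]'

```text
clock: 7.08
position: [0.628, 0.0791, 0.2354]
tcp_rot: [[0.027, -0.949, 0.314], [0.003, 0.314, 0.949], [-1.0, -0.025, 0.011]]
force: [0.3, -0.7, -0.0]
gripper_width: 0.085
```

```bash
python3 - <<'E'
from h import *
s=sensors.observe();print(s['clock'],s['position'],np.round(s['tcp_rot'],3).tolist())
im=imaging.read_camera("wrist")[:,:,::-1]; cv2.imwrite("pics/w3.png",im)
cv2.imwrite("pics/w3b.png",cv2.resize(im,None,fx=1.5,fy=1.5,interpolation=cv2.INTER_CUBIC))
E
```

```text
7.075 [0.6279701  0.07909039 0.23538312] [[0.027, -0.949, 0.314], [0.003, 0.314, 0.949], [-1.0, -0.025, 0.011]]
```

View pics/w3b.png

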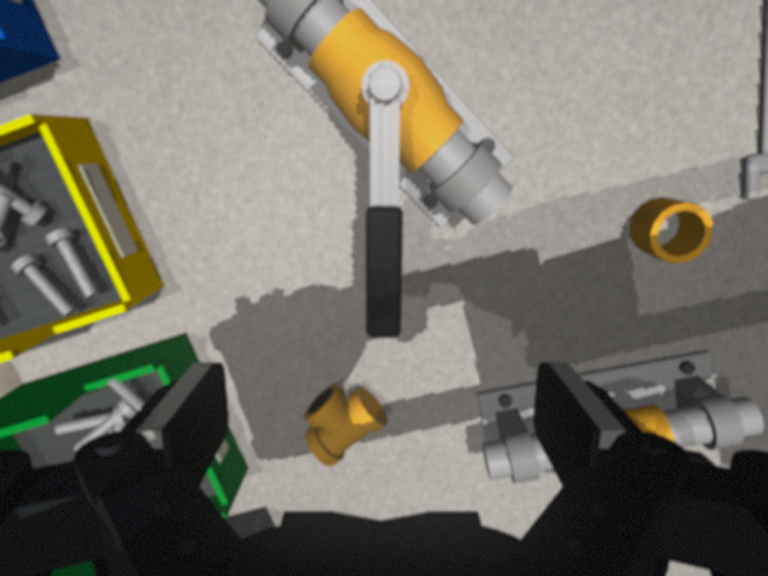

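The lever now stands diagonal to the pipe and is released: pivot (384,84), grip ending at (384,335), brass body from mid-end (334,37) to (437,146). Measuring once more.

```bash
python3 - <<'E'
from h import *
cm=cam("wrist"); im=cv2.imread("pics/w3.png"); v=cv2.cvtColor(im,cv2.COLOR_BGR2HSV)[...,2]
W=lambda p,z: ray(cm,np.array(p)/1.5,z)[:2]
ang=lambda d: np.degrees(np.arctan2(d[1],d[0]))
m=np.zeros_like(v); m[136:226,238:272]=(v[136:226,238:272]<50)*255
n,l,st,c=cv2.connectedComponentsWithStats(m); i=1+st[1:,4].argmax(); print(st[i])
g=np.array([W(p*1.5,.107) for p in np.argwhere(l==i)[:,::-1]])*1000
r=cv2.minAreaRect(g.astype(np.float32)); d=cv2.fitLine(g.astype(np.float32),cv2.DIST_L2,0,.01,.01).ravel()
piv=W((384,84),.107); print("piv",piv,"grip",r,"lever",ang(np.array(r[0])/1000-piv),ang(d[:2]))
print("body",ang(W((437,146),.045)-W((334,37),.045)))
print("plate",ang(W((440,225),.003)-W((262,38),.003)))
E
```

```text
[ 245  140   22   84 1191]
piv [ 0.59775508 -0.00909026] grip ((627.7738037109375, 81.26162719726562), (68.82855987548828, 17.22642707824707), 71.24073028564453) lever 71.62132397901942 68.563484
body 116.80517044540048
plate 115.98362744763007
```

```bash
python3 -c "
from workcell import workorder,sensors
print(workorder.hand_in(), sensors.observe()['clock'])"
```

```text
the job is handed in; nothing more can be done
the job is handed in; nothing more can be done
```

The large ball valve's lever is now at about half open, and I've let go of it. I gripped its black handle, turned it about 38° counter-clockwise, then released it and backed off upward. I never touched the small lever or the handwheel. The job is handed in; the last clock reading before that was about 7.1 s of the 29 s allowed.

**Last check (wrist picture after release):** the lever stands at about 71.6° and the pipe at about 116–117°. That makes the opening about 45°, give or take 1–2°.

**What disagreed:**
- A line fitted through the grip's dark pixels gave 68.6°. I discounted it as probably skewed by shading, because the pivot-to-grip direction, the grip's outline (71.2°) and the tool's own angle at release (71.9°) agreed with each other.
- My first grasp sat 10 mm too high, so I opened the fingers and gripped again lower before turning.
- My first two move calls were refused as invalid, and the arm did not move.
- I did not measure the other two handles again at the end.

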